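Check a ground weld on the surface plate with a sprung bridge gauge

ROBOT

A 7-joint arm with a two-finger parallel gripper is mounted at the origin on the work surface. World frame = base frame: x ahead of the robot, y to its left, z up, the work surface at z = 0. Lengths are in m, angles in rad, forces in N, time in s.
With the tool pointing down it reaches from about 0.4 to 0.85 m from the base axis. Payload 4.5 kg.
Tool frame: the origin (TCP) lies midway between the tips of the shut fingers; the grasp point (between the pads) lies 19 mm behind it; z points along the fingers, y is the line along which they close (so a half turn about z gives the same grasp; the last joint's range is limited). The gripper opens to 88 mm and grips with 3 to 60 N. Pads are 18 mm wide; open, the fingers measure 123 mm over their backs; the gripper's body (75 mm by 187 mm) begins 45 mm behind the grasp point.
Start: joints at [1.267, 0.689, -0.195, 1.565, 0.157, 0.902, -0.215], TCP at [0.207, -0.59, 0.239] pointing down, gripper open.
Joint ranges: [-3.01, 3.01], [-0.46, 2.08], [-1.47, 1.51], [0.13, 2.56], [-1, 4.14], [0.04, 2.09], [-2.66, 2.66]. Speed limits (rad/s): [2.57, 2.57, 3.14, 3.14, 3.14, 3.14, 3.14].

INTERFACE

Orientations are given as a unit quaternion [x, y, z, w].
In Python, from plant import r gives the robot as it stands.
- The arm moves only by the tool move_arm, never from a script. Its argument "targets" is a list that holds one entry, the list of rows, each a list of 7 numbers: the opening, from 0 (shut) to 1 (fully open), then the shift along the tool's x, y, z in mm, then the turn, a rotation vector about the tool's x, y, z in degrees. In form: [[[claw, dx, dy, dz, ax, ay, az], ...]]. A call has 1 to 10 rows; each row is the pose to reach, as a shift and turn from the pose commanded when the call began, along the tool's axes at that moment; what a row does not reach only later rows make up. A row lasts 1/8 s, in which the tool goes at most 62.5 mm and 10.7 degrees, less where a joint would pass 70% of its speed; a pose out of reach is approached as far as the arm can. A call with a gripper value outside its range is refused whole. The fingers move at their own pace and stop on an object; "newtons" is the grip in N (left out, the last holds). Time passes only in rows, so rows that repeat a pose let the fingers close. It gives the time, the measured TCP pose, the force, the opening and the grip force at its end, in the units of the state.
- r.get_state(): the state, without advancing time (a new reading comes with each control period).
- r.snapshot(name): name is "scene" or "top" or "wrist"; returns the picture (480x640x3 uint8, red, green, blue); there is no depth.
- r.camera_info(name): a dict with "fx", "fy", "cx", "cy" (pixels), "k1" (the pictures are not rectified: a ray, as slopes to the right and down, at radius r is drawn at 1 + k1 r^2 times it, then the intrinsics apply), "R" (3x3) and "t" (3): a world point X has camera coordinates R X + t. Camera axes: x right, y down, z forward; pixel columns grow to the right and rows downward; lengths in m; the calibration is good to about 2 mm. A picture is of the moment at which its call begins: read the wrist's pose just before it. camera_info takes no time and is no camera call; for the wrist camera it gives the pose at the moment of the call.
- r.finish_job(): hands the job in; it is judged then, once.
The state is a dict: "clock": time; "q": joint angles; "qd": joint speeds; "joint_torque": joint torques, N m; "tool_pos": TCP position; "eef_rot": TCP orientation; "contact_force": force on the tool from outside, world axes, zero at the start; "moment": the same for the moment, N m; "opening": opening from 0.0 (shut) to 1.0 (fully open); "finger_force": force on a finger pad.
Only numpy, scipy, OpenCV 4.12 (cv2) and the standard library are available. Lean on these libraries where they do the work, as an engineer would, in place of code of your own. Each camera call takes 0.05 s, during which the arm holds its last target. There are 200 camera calls.

TASK

Check the ground-flush weld on the rectangular tube: lay the tube on the surface plate, wide side down, then stand the bridge gauge astride it, both feet flat on the plate, with the plunger's foot resting on the bright ground band around the middle of the tube so that the dial shows the height there. Set the gauge down gently, never let it fall over, and leave it standing there; leave the other things on the bench where they are.

Things in the scene. Friction and masses are not known exactly. Their poses are not given: they have to be found in the camera images.
- plate: Fixed cast-iron surface plate, 200 mm along its x, 250 mm along its y, 50 mm thick, flat clear top. Origin at the centre of its underside on the bench: its top is 50 mm above the origin. Stands about in the middle in front of the robot, turned a little.
- tube: The tube to check: loose rectangular hollow section of dark steel, open at both ends, 150 mm long (its x axis), 50 mm wide (y), 30 mm high (z), wall 3.5 mm, about 0.5 kg. It lies wide side down on the bench. Origin at the centre of its underside. A bright ground band 40 mm wide runs round its middle (x from -20 to +20 mm), flush with the faces; the weld is in the middle of it.
- gauge: Loose bridge gauge, about 0.6 kg, standing on the bench: 170 mm along its y, 56 mm deep (x), 127 mm high. Two steel feet 56 x 22 mm centred at y = -74 and +74 mm, 126 mm clear between them, carry an aluminium beam 36 mm deep, underside 62 mm and top 80 mm above the soles, with housing and dial on its middle. Origin midway between the feet at sole level, z up.
- plunger (a joint): Reading of the gauge (m): how far the plunger is pushed up, 0 (foot level with the soles) to 0.050. Standing flat on the plate it reads the height above the plate of what is under the foot. It slides straight down the gauge's middle; a light spring holds it out (1 N at 0, 2 N at 30 mm). The dial's pointer turns once for 50 mm.
- plunger_foot (a point): Centre of the underside of the plunger's round flat steel foot, 24 mm across; on the gauge's middle axis (gauge x = y = 0).
- flat_bar: Bystander: solid flat steel bar, 180 x 40 x 12 mm (x, y, z), lying on the bench. Origin at the centre of its underside.
- angle: Bystander: steel angle section, 140 mm long (x), legs 45 mm, 5 mm thick, one leg flat on the bench and the other upright along its +y edge. Origin at the centre of the flat leg's underside.
- collar: Bystander: dark steel pipe collar standing on end, 104 mm outside diameter, wall 8 mm, 60 mm high. Origin at the centre of its underside.
- hammer: Bystander: hammer 260 mm long lying on the bench beyond the plate. Origin at its middle, underside.
- magnet_square: Bystander: triangular magnetic welding square, about 100 x 100 x 20 mm, lying beyond the plate. Origin at the middle of its one leg, underside.
- gauge_grip (a point): Where to grip the gauge: centre of its grey square housing, 100 mm straight above the gauge's origin. The housing is 50 x 50 mm, 80 to 116 mm above the soles; the round dial, 49 mm across, lies face up on it, to 127 mm. Grip from above, fingers closing along the gauge's x axis; nothing else is that high.
There are look-alikes about, which are no part of the job. Leave any orange or pink look-alike of the tube alone.

How it is judged:
By the outcome, as a careful person would: the job done as asked, in the order asked, and still so for the second after the job is handed in, with the robot touching nothing.
It also fails if it takes over 54 s, if anything falls off the work surface, if the arm or the gripper's body presses on something with over 40 N, if the wrist force passes 120 N, or if a joint passes its speed limit or range.

## Working session

There is one attempt and no reset: what is moved stays moved. The work goes in short steps, Python scripts to look and compute and a tool call to move; the robot and the scene stay as the last step left them, time stands still between calls to the robot, and variables do not carry over. Pictures are saved under pics/ and viewed, at most 10 in all, crops included, and the job is handed in when it is done.

Besides the shell and the picture viewer there is one more tool, called after ">>>" by a JSON object that holds its "name" and its "arguments". move_arm: Moves the arm, as the interface text tells. Its arguments: {"type":"object","properties":{"targets":{"type":"array","items":{"type":"array","items":{"type":"array","items":{"type":"number"}}}},"newtons":{"type":"number"}},"required":["targets"]}

```bash
mkdir -p pics; ls
python3 - <<'E'
from plant import r
import cv2,numpy as np
for n in("scene","top"):
    i=r.camera_info(n);print(n,{k:np.round(v,4).tolist() for k,v in i.items()})
    cv2.imwrite(f"pics/{n}0.png",r.snapshot(n)[:,:,::-1])
print(r.get_state())
E
```

```text
pics
scene {'fx': 479.8062, 'fy': 479.8062, 'cx': 315.2682, 'cy': 242.8891, 'k1': 0.037, 'R': [[0.3247, 0.9458, -0.0033], [0.7391, -0.2559, -0.6231], [-0.5901, 0.1999, -0.7822]], 't': [-0.2629, -0.3279, 1.3224]}
top {'fx': 440.7437, 'fy': 440.7437, 'cx': 313.3109, 'cy': 234.4224, 'k1': -0.108, 'R': [[0.0048, -0.9999, -0.0138], [-0.994, -0.0033, -0.109], [0.1089, 0.0142, -0.9939]], 't': [0.087, 0.548, 1.0476]}
{'clock': 0.1, 'q': array([ 1.26679963,  0.68990942, -0.19449686,  1.56627462,  0.15730365,
        0.90250259, -0.21509536]), 'qd': array([ 0.00247022, -0.00286989,  0.0003211 , -0.0022009 , -0.00075225,
       -0.00159789,  0.00015585]), 'joint_torque': array([-2.94594101e-03, -5.28492844e+01, -1.27188183e+00, -1.53835934e+01,
       -5.27136179e-02,  1.91682317e-03,  5.55832321e-05]), 'tool_pos': array([ 0.20687969, -0.58914238,  0.23797462]), 'eef_rot': array([ 9.85764345e-01,  1.68130692e-01, -2.13166634e-04, -8.24931865e-04]), 'contact_force': array([-0.2556428 , -0.48713868, -0.58939545]), 'moment': array([ 0.01137489, -0.00606322,  0.03521609]), 'finger_force': 0.0, 'opening': 0.9993392221237903}
```

View pics/top0.png

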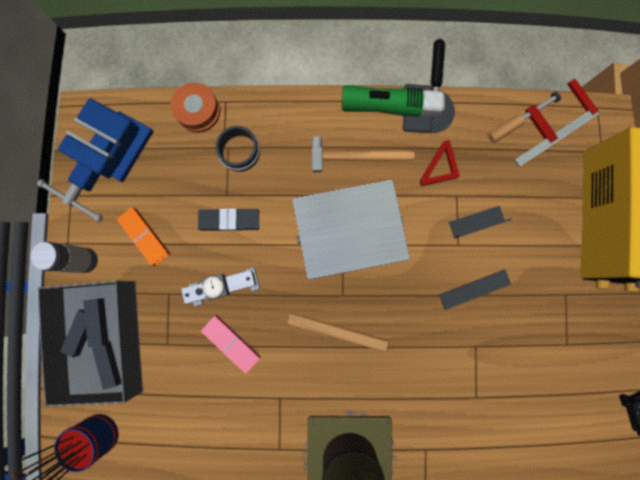

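View pics/scene0.png

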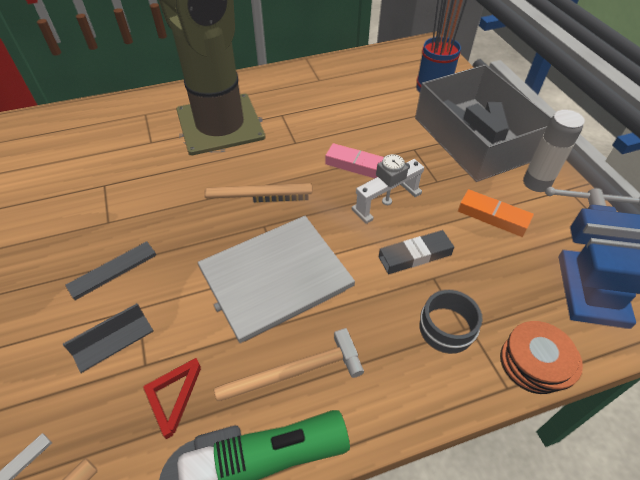

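The pictures show these candidates for the tube, by top pixel:
- (228,219): dark steel with a bright band.
- (143,236): orange look-alike.
- (230,344): pink look-alike.
- (475,289) and (480,221): flat bar and angle, both without a band.
- Dark pieces in the bin at (90,340).

I choose (228,219). The gauge is at (217,287) and the plate at (351,228).

```bash
cat > h.py <<'E'
import cv2,numpy as np
from scipy.spatial.transform import Rotation as Ro
def K(i): return np.array([[i["fx"],0,i["cx"]],[0,i["fy"],i["cy"]],[0,0,1.]])
def cast(i,px,z):
    p=cv2.undistortPoints(np.float64(px).reshape(-1,1,2),K(i),np.array([i["k1"],0,0,0.]))[:,0]
    R=np.array(i["R"]);C=-R.T@np.array(i["t"])
    d=np.c_[p,np.ones(len(p))]@R
    return C+d*((z-C[2])/d[:,2])[:,None]
def proj(i,X):
    return cv2.projectPoints(np.float64(X).reshape(-1,1,3),cv2.Rodrigues(np.array(i["R"]))[0],np.array(i["t"]),K(i),np.array([i["k1"],0,0,0.]))[0][:,0]
def mask(im,sat,lo,hi,roi):
    h=cv2.cvtColor(im,cv2.COLOR_RGB2HSV);m=((h[...,1]<sat)&(h[...,2]>=lo)&(h[...,2]<=hi)).astype(np.uint8)
    o=np.zeros_like(m);a,b,c,d=roi;o[b:d,a:c]=m[b:d,a:c]
    n,l,s,c=cv2.connectedComponentsWithStats(o);k=1+s[1:,4].argmax()
    return (l==k).astype(np.uint8)
def rect(i,m,z):
    c=max(cv2.findContours(m,0,2)[0],key=cv2.contourArea)[:,0]
    X=cast(i,c,z)[:,:2]*1000
    (x,y),(w,h),a=cv2.minAreaRect(X.astype(np.float32))
    if w<h:w,h,a=h,w,a+90
    return np.round([x,y,w,h,(a+90)%180-90],1)
E
python3 - <<'E'
from plant import r
from h import *
im=r.snapshot("top");i=r.camera_info("top")
for n,s,lo,hi,roi,z in [("plate",70,90,255,(270,160,430,300),.05),("band",70,150,255,(210,200,245,240),.03),("tube",110,0,110,(185,195,275,245),.03),("gauge",80,120,255,(170,255,270,315),.08),("dial",80,190,255,(200,270,230,300),.127)]:
    m=mask(im,s,lo,hi,roi);print(n,m.sum(),rect(i,m,z))
c=im[190:315,170:420][:,:,::-1];cv2.imwrite("pics/c1.png",cv2.resize(c,None,fx=3.2,fy=3.2,interpolation=cv2.INTER_CUBIC))
iw=r.camera_info("wrist");s=r.get_state();R=np.array(iw["R"]);C=-R.T@np.array(iw["t"]);T=Ro.from_quat(s["eef_rot"]).as_matrix()
print("cam in tool",T.T@(C-s["tool_pos"]),T.T@R.T,iw["fx"]);print(T)
E
```

```text
plate 8619 [560.1   1.9 258.4 202.  -79.1]
band 357 [587.  303.1  52.8  40.1   1.5]
tube 460 [585.6 253.9  57.   49.9 -89.8]
gauge 796 [409.6 347.  101.9  54.6 -64.4]
dial 307 [418.8 316.7  51.4  42.  -80.7]
cam in tool [ 0.06714867  0.00147957 -0.14504528] [[-8.84766207e-04 -9.65994141e-01 -2.58562442e-01]
 [ 9.99999529e-01 -7.51370754e-04 -6.14729824e-04]
 [ 3.99549152e-04 -2.58562864e-01  9.65994351e-01]] 408.5450214778514
[[ 9.43459333e-01  3.31487826e-01 -5.55488201e-04]
 [ 3.31488270e-01 -9.43458543e-01  1.22683406e-03]
 [-1.17399534e-04 -1.34160586e-03 -9.99999093e-01]]
```

View pics/c1.png

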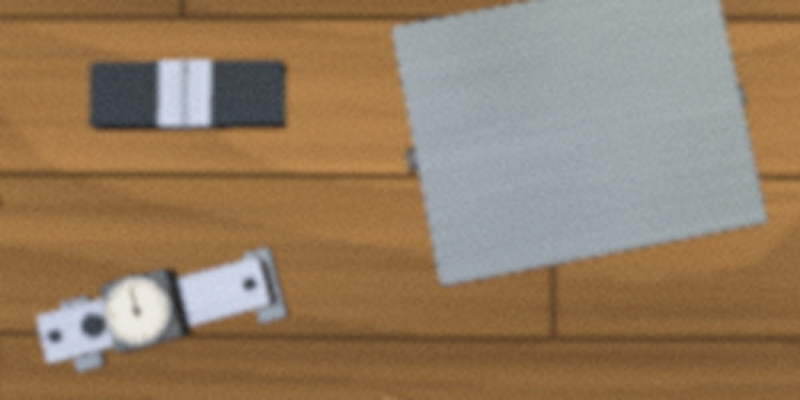

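The crop confirms the choice: a dark tube with a bright ground band, centre at crop (185,95). The gauge dial is at crop (137,310), and the plate is clear. I'll go above the tube for a wrist look.

```bash
cat >> h.py <<'E'
def rel(s,*ways):
    "ways (x,y,z mm, angle of tool y deg) -> row numbers in the tool frame of now"
    T=Ro.from_quat(s["eef_rot"]);p=s["tool_pos"]*1000
    for x,y,z,a in ways:
        a=np.radians(a);G=np.array([[-np.sin(a),np.cos(a),0],[np.cos(a),np.sin(a),0],[0,0,-1.]]).T
        G[:,0]=np.cross(G[:,1],G[:,2])
        print(np.round(T.inv().apply(np.array([x,y,z])-p),1),np.round((T.inv()*Ro.from_matrix(G)).as_rotvec(degrees=True),1))
E
python3 - <<'E'
from plant import r
from h import *
rel(r.get_state(),(500,-50,240,-20),(580,303,220,0))
E
```

```text
[ 455.2 -411.6   -1.4] [ -0.1  -0.  -50.6]
[ 647.7 -718.1   19. ] [ -0.1  -0.  -70.6]
```

>>> {"name": "move_arm", "arguments": {"targets": [[[1,455,-412,0,0,0,-50],[1,455,-412,0,0,0,-50],[1,455,-412,0,0,0,-50],[1,455,-412,0,0,0,-50],[1,455,-412,0,0,0,-50],[1,455,-412,0,0,0,-50],[1,455,-412,0,0,0,-50],[1,455,-412,0,0,0,-50],[1,455,-412,0,0,0,-50],[1,648,-718,19,0,0,-70]]]}}

```text
clock: 1.4
tool_pos: [0.4931, -0.0331, 0.236]
eef_rot: [0.764, 0.645, 0.001, 0.001]
contact_force: [0.9, 0.0, -0.3]
opening: 1.001
finger_force: 0.0
```

Run:
```python
from plant import r
from h import *
s=r.get_state();print(s["tool_pos"],s["q"]);rel(s,(580,303,220,0))
```

```text
[ 0.49305833 -0.03310259  0.23596746] [ 0.2602091   0.54897215 -0.44586314  1.94885472  0.3503995   0.71743082
 -0.56425844]
[345.9  29.1  16. ] [ 0.1  0.  -9.7]
```

>>> {"name": "move_arm", "arguments": {"targets": [[[1,335,25,16,0,0,-8],[1,335,25,16,0,0,-8],[1,335,25,16,0,0,-8],[1,335,25,16,0,0,-8],[1,335,25,16,0,0,-8],[1,335,25,16,0,0,-8],[1,335,25,16,0,0,-8],[1,335,25,16,0,0,-8],[1,335,25,16,0,0,-8]]]}}

```text
clock: 2.52
tool_pos: [0.574, 0.2884, 0.2199]
eef_rot: [0.72, 0.694, -0.001, 0.001]
contact_force: [0.4, -0.9, 0.4]
opening: 0.999
finger_force: 0.0
```

Run:
```python
from plant import r
from h import *
s=r.get_state();print(s["tool_pos"],s["q"]);i=r.camera_info("wrist");im=r.snapshot("wrist")
cv2.imwrite("pics/w1.png",im[:,:,::-1])
print(proj(i,[[.586,.303,.03],[.4188,.3167,.127]]))
```

```text
[0.57395207 0.28837116 0.2198914 ] [-0.31056526  0.75743075 -0.42911252  1.52080315  0.36255307  0.94387942
 -0.88645686]
[[326.82253558 199.88253449]
 [ 56.2961406  212.98161784]]
```

View pics/w1.png

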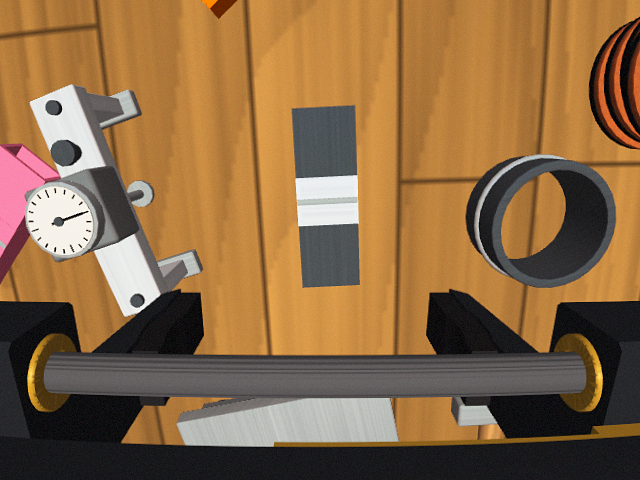

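The wrist view shows the tube centre at (327,197), its bright band with the weld across the middle, and the dial at (60,218).

Run:
```python
from plant import r
from h import *
i=r.camera_info("wrist");s=r.get_state();im=r.snapshot("wrist")
h=cv2.cvtColor(im,cv2.COLOR_RGB2HSV);print(h[130,325],h[200,325],h[130,270],h[260,330])
m=mask(im,100,0,255,(270,90,385,300));print(m.sum(),rect(i,m,.03))
m=mask(im,60,150,255,(270,90,385,300));b=rect(i,m,.03);print("band",b)
it=r.camera_info("top");t=r.snapshot("top");
m=mask(t,110,0,255,(185,195,275,245));print("top tube",m.sum(),rect(it,m,.03))
```

```text
[98 35 88] [ 66  13 196] [ 17 167 217] [86 20 88]
10876 [586.1 302.4 149.4  50.7 -89.2]
band [586.2 302.4  50.4  40.3   0.8]
top tube 3566 [585.  303.3 215.8 123.3 -89.7]
```

Run:
```python
from plant import r
from h import *
s=r.get_state();print(s["tool_pos"]);rel(s,(586,302.4,60,0.8),(586,302.4,6,0.8))
```

```text
[0.57387724 0.28949031 0.22004206]
[ 13.4  11.6 160. ] [ 0.   0.  -2.8]
[ 13.4  11.6 214. ] [ 0.   0.  -2.8]
```

>>> {"name": "move_arm", "arguments": {"targets": [[[1,13,12,50,0,0,-2.8],[1,13,12,100,0,0,-2.8],[1,13,12,140,0,0,-2.8],[1,13,12,160,0,0,-2.8],[1,13,12,160,0,0,-2.8],[1,13,12,160,0,0,-2.8]]], "newtons": 40}}

```text
clock: 3.42
tool_pos: [0.5872, 0.3042, 0.0616]
eef_rot: [0.702, 0.713, 0.002, 0.0]
contact_force: [0.7, -0.3, 0.5]
opening: 1.0
finger_force: 0.0
```

Run:
```python
from plant import r
from h import *
s=r.get_state();print(s["tool_pos"]);rel(s,(586,302.4,6,0.8))
```

```text
[0.58718136 0.30416056 0.06159214]
[-1.8 -1.4 55.6] [ 0.2 -0.1  0.1]
```

>>> {"name": "move_arm", "arguments": {"targets": [[[1,-2,-1,30,0,0,0],[1,-2,-1,50,0,0,0],[1,-2,-1,55,0,0,0],[1,-2,-1,55,0,0,0],[0.4,-2,-1,55,0,0,0],[0.4,-2,-1,55,0,0,0],[0.4,-2,-1,55,0,0,0],[0.4,-2,-1,55,0,0,0],[0.4,-2,-1,55,0,0,0]]]}}

```text
clock: 4.55
tool_pos: [0.5851, 0.3014, 0.005]
eef_rot: [0.702, 0.713, 0.0, 0.0]
contact_force: [-0.1, -0.2, 1.0]
opening: 0.566
finger_force: 40.0
```

Run:
```python
from plant import r
from h import *
i=r.camera_info("top");im=cv2.imread("pics/top0.png")[:,:,::-1].copy()
m=cv2.morphologyEx(mask(im,70,90,255,(270,160,430,300)),2,np.ones((15,15)));p=rect(i,m,.05);print("plate",p)
s=r.get_state();a=p[4];rel(s,(586,302,150,0.8),(p[0],p[1],150,a),(p[0],p[1],70,a))
```

```text
plate [ 5.605e+02  2.000e-01  2.550e+02  2.018e+02 -7.910e+01]
[   0.6    0.9 -145. ] [0.  0.  0.1]
[-300.7  -29.3 -145. ] [ 0. -0. 80.]
[-300.7  -29.3  -65. ] [ 0. -0. 80.]
```

>>> {"name": "move_arm", "arguments": {"targets": [[[0.4,0,0,-30,0,0,0],[0.4,0,0,-80,0,0,0],[0.4,-20,0,-130,0,0,5],[0.4,-60,-6,-145,0,0,15],[0.4,-110,-12,-145,0,0,25],[0.4,-160,-18,-145,0,0,35],[0.4,-210,-24,-145,0,0,45],[0.4,-260,-29,-145,0,0,55],[0.4,-290,-29,-145,0,0,65],[0.4,-301,-29,-145,0,0,75]]]}}

```text
clock: 5.8
tool_pos: [0.5594, -0.0036, 0.149]
eef_rot: [0.991, 0.133, -0.002, 0.001]
contact_force: [-0.7, 0.1, -4.9]
opening: 0.564
finger_force: 40.0
```

Run:
```python
from plant import r
from h import *
s=r.get_state();print(s["tool_pos"],s["opening"],s["q"]);rel(s,(560.5,0,150,-79.1),(560.5,0,80,-79.1))
```

```text
[ 0.55944287 -0.00360686  0.14896957] 0.5641409745719883 [-0.0242645   0.7285836  -0.08879095  1.84966383  0.11268004  0.5711583
 -1.48890695]
[ 2.  -3.2 -1. ] [0.1 0.2 4.4]
[ 2.2 -3.3 69. ] [0.1 0.2 4.4]
```

>>> {"name": "move_arm", "arguments": {"targets": [[[0.4,1,-2,20,0,0,5],[0.4,1,-2,50,0,0,5],[0.4,1,-2,75,0,0,5],[0.4,1,-2,82,0,0,5],[0.4,1,-2,86,0,0,5],[0.4,1,-2,88,0,0,5],[0.4,1,-2,90,0,0,5]]]}}

```text
clock: 6.68
tool_pos: [0.5618, 0.0022, 0.0605]
eef_rot: [0.995, 0.095, 0.001, 0.0]
contact_force: [0.3, 0.1, -6.2]
opening: 0.565
finger_force: 40.0
```

Run:
```python
from plant import r
from h import *
s=r.get_state();print(s["tool_pos"],s["contact_force"]);rel(s,(560.5,0,55,-79.1))
```

```text
[0.56177142 0.00216978 0.06046701] [ 0.33988052  0.05636381 -6.24304289]
[-1.7  1.9  5.5] [ 0.  -0.1 -0. ]
```

>>> {"name": "move_arm", "arguments": {"targets": [[[0.4,0,0,1.5,0,0,0],[0.4,0,0,3,0,0,0],[0.4,0,0,4.5,0,0,0],[0.4,0,0,5.5,0,0,0],[0.4,0,0,5.5,0,0,0]]]}}

```text
clock: 7.3
tool_pos: [0.5612, 0.0021, 0.0549]
eef_rot: [0.995, 0.095, 0.0, 0.0]
contact_force: [-1.5, 0.3, 3.0]
opening: 0.561
finger_force: 40.0
```

>>> {"name": "move_arm", "arguments": {"targets": [[[0.75,0,0,0,0,0,0],[1,0,0,0,0,0,0],[1,0,0,0,0,0,0],[1,0,0,0,0,0,0],[1,0,0,-40,0,0,0],[1,0,0,-100,0,0,0],[1,0,0,-155,0,0,0],[1,0,0,-160,0,0,0]]]}}

```text
clock: 8.3
tool_pos: [0.5638, 0.0022, 0.2183]
eef_rot: [0.995, 0.095, 0.004, 0.0]
contact_force: [0.2, -0.9, -0.5]
opening: 1.001
finger_force: 0.0
```

Run:
```python
from plant import r
from h import *
s=r.get_state();print(s["tool_pos"])
rel(s,(450,200,250,0),(400,290,250,16))
```

```text
[0.56377484 0.00223817 0.21834505]
[ -74.1 -215.6  -32.5] [  0.4  -0.4 -79.1]
[-106.3 -313.5  -32.9] [  0.5  -0.3 -95.1]
```

Run:
```python
from plant import r
from h import *
s=r.get_state();i=r.camera_info("wrist");im=r.snapshot("wrist")
c=proj(i,[[.56,.002,.08]])[0];print(c)
cv2.imwrite("pics/w2.png",im[:,:,::-1])
rel(s,(418,314,260,17))
```

```text
[312.05510427 241.68996604]
[ -84.  -333.6  -42.7] [  0.5  -0.3 -96.1]
```

View pics/w2.png

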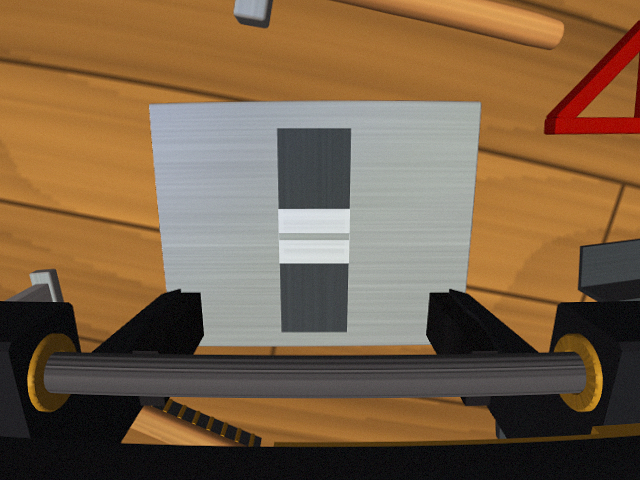

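The tube lies flat, aligned and centred on the plate, with its band at (314,236). I'll measure it and then go to the gauge.

Run:
```python
from plant import r
from h import *
i=r.camera_info("wrist");im=r.snapshot("wrist")
a=mask(im,110,0,115,(260,115,365,215));b=mask(im,110,0,115,(260,255,365,340))
A=rect(i,a,.08);B=rect(i,b,.08);print(A,B,(A[:2]+B[:2])/2)
c=np.vstack([np.argwhere(a),np.argwhere(b)])[:,::-1]
print(cv2.minAreaRect((cast(i,c,.08)[:,:2]*1000).astype(np.float32)))
```

```text
[610.6  10.5  53.9  49.8  10.8] [517.7  -7.3  53.8  49.8  10.8] [564.15   1.6 ]
((564.1610717773438, 1.6145210266113281), (148.49937438964844, 49.76223373413086), 10.817445755004883)
```

>>> {"name": "move_arm", "arguments": {"targets": [[[1,0,-50,-30,0,0,-10],[1,-20,-110,-43,0,0,-20],[1,-50,-170,-43,0,0,-30],[1,-70,-230,-43,0,0,-40],[1,-84,-290,-43,0,0,-50],[1,-84,-334,-43,0,0,-60],[1,-84,-334,-43,0,0,-70],[1,-84,-334,-43,0,0,-80],[1,-84,-334,-43,0,0,-90],[1,-84,-334,-43,0,0,-96]]]}}

```text
clock: 9.65
tool_pos: [0.4146, 0.3134, 0.2551]
eef_rot: [0.594, 0.805, -0.002, -0.001]
contact_force: [0.1, -0.2, 0.3]
opening: 1.0
finger_force: 0.0
```

Run:
```python
from plant import r
from h import *
r.snapshot("wrist");r.snapshot("wrist")
s=r.get_state();print(s["tool_pos"],s["q"]);i=r.camera_info("wrist");im=r.snapshot("wrist")
cv2.imwrite("pics/w3.png",im[:,:,::-1]);print(proj(i,[[.4188,.3167,.127]]))
rel(s,(418,314,260,17))
```

```text
[0.41470348 0.31343548 0.25529834] [-0.38855817  0.57278841 -0.55537307  1.8450769   0.39213372  0.83868491
 -0.84465105]
[[321.05838977 231.9456338 ]]
[-0.4  3.3 -4.7] [-0.2  0.  -0.1]
```

View pics/w3.png

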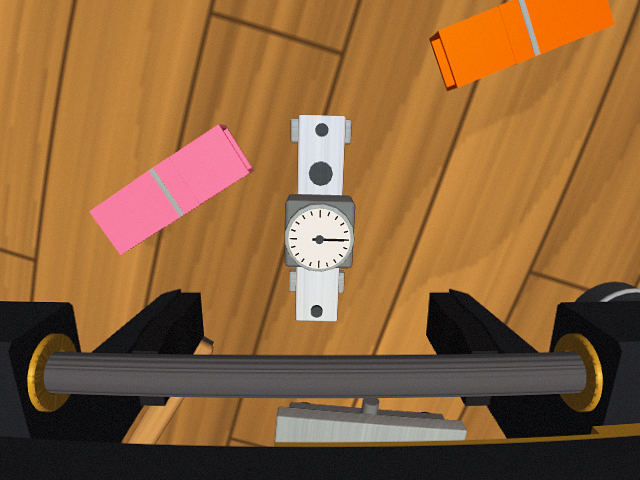

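Run:
```python
from plant import r
from h import *
i=r.camera_info("wrist");im=r.snapshot("wrist");s=r.get_state()
P=[]
for x,y in((322,130),(316,311)):
    m=mask(im,256,0,110,(x-13,y-11,x+13,y+11));c=np.argwhere(m).mean(0)[::-1];X=cast(i,[c],.08)[0]*1000;P.append(X);print(m.sum(),c,X)
d=P[0]-P[1];print("len",np.hypot(*d[:2]),"ang",np.degrees(np.arctan2(d[1],d[0])),"mid",(P[0]+P[1])/2)
h=cv2.cvtColor(im,cv2.COLOR_RGB2HSV)
m=mask(im,60,190,255,(283,203,356,273));m=cv2.morphologyEx(m,3,np.ones((7,7)));c=max(cv2.findContours(m,0,2)[0],key=cv2.contourArea)
print(m.sum(),cv2.fitEllipse(c),cast(i,[cv2.fitEllipse(c)[0]],.127)*1000)
for roi in((290,110,352,193),(288,268,350,325)): print(rect(i,mask(im,60,185,255,roi),.08))
```

```text
125 [320.808 129.448] [399.32849479 382.89606023  80.        ]
112 [315.97321429 310.75892857] [438.77213042 239.59944827  80.        ]
len 148.6261060231667 ang 105.39002932340752 mid [419.05031261 311.24775425  80.        ]
2982 ((318.6219787597656, 238.2416229248047), (59.906829833984375, 61.69704818725586), 85.47492980957031) [[418.75591013 312.03699111 127.        ]]
[406.1 365.2  58.6  38.7 -74.7]
[435.  254.   47.1  34.8 -74. ]
```

Run:
```python
from plant import r
from h import *
s=r.get_state();print(s["tool_pos"]);rel(s,(419,311.5,140,15.4),(419,311.5,82,15.4))
```

```text
[0.41503479 0.31369795 0.25594688]
[ -3.2   3.5 115.9] [-0.2  0.   1.4]
[ -3.1   3.6 173.9] [-0.2  0.   1.4]
```

>>> {"name": "move_arm", "arguments": {"targets": [[[1,-3,3.5,40,0,0,1.4],[1,-3,3.5,80,0,0,1.4],[1,-3,3.5,105,0,0,1.4],[1,-3,3.5,115,0,0,1.4],[1,-3,3.5,115,0,0,1.4],[1,-3,3.5,115,0,0,1.4]]]}}

```text
clock: 10.6
tool_pos: [0.4203, 0.313, 0.1432]
eef_rot: [0.605, 0.796, 0.001, 0.0]
contact_force: [0.2, 0.8, -0.7]
opening: 1.004
finger_force: 0.0
```

Run:
```python
from plant import r
from h import *
s=r.get_state();print(s["tool_pos"],s["contact_force"]);rel(s,(419,311.5,82,15.4))
```

```text
[0.42025987 0.31295555 0.14319996] [ 0.22780555  0.75526228 -0.70837734]
[-1.1 -1.7 61.2] [ 0.1 -0.   0.1]
```

>>> {"name": "move_arm", "arguments": {"targets": [[[1,-1,-1.5,25,0,0,0],[1,-1,-1.5,45,0,0,0],[1,-1,-1.5,57,0,0,0],[1,-1,-1.5,61,0,0,0],[1,-1,-1.5,61,0,0,0],[0.65,-1,-1.5,61,0,0,0],[0.4,-1,-1.5,61,0,0,0],[0.4,-1,-1.5,61,0,0,0],[0.4,-1,-1.5,61,0,0,0],[0.4,-1,-1.5,61,0,0,0]]]}}

```text
clock: 11.85
tool_pos: [0.4185, 0.311, 0.0814]
eef_rot: [0.605, 0.796, -0.0, 0.0]
contact_force: [-0.7, -0.7, 2.1]
opening: 0.562
finger_force: 40.0
```

Run:
```python
from plant import r
from h import *
s=r.get_state();print(s["tool_pos"],s["contact_force"],s["moment"]);
p=s["tool_pos"]*1000;R=Ro.from_quat(s["eef_rot"]).as_matrix();print("psi",np.degrees(np.arctan2(R[1,1],R[0,1])))
rel(s,(p[0],p[1],p[2]+150,15.4),(564.2,1.6,p[2]+150,10.8))
```

```text
[0.41851803 0.31096337 0.08139291] [-0.70373216 -0.68312412  2.08422813] [-0.11506066 -0.13032446 -0.0271529 ]
psi 15.49651224225951
[  -0.   -0. -150.] [-0.   0.   0.1]
[-337.1   57.7 -150. ] [-0.   0.   4.7]
```

>>> {"name": "move_arm", "arguments": {"targets": [[[0.4,0,0,-10,0,0,0],[0.4,0,0,-40,0,0,0],[0.4,0,0,-80,0,0,0],[0.4,0,0,-120,0,0,0],[0.4,-20,4,-145,0,0,0],[0.4,-60,10,-150,0,0,1],[0.4,-100,17,-150,0,0,2],[0.4,-145,24,-150,0,0,3],[0.4,-190,32,-150,0,0,4],[0.4,-235,40,-150,0,0,4.6]]]}}

```text
clock: 13.1
tool_pos: [0.5196, 0.0934, 0.2312]
eef_rot: [0.637, 0.771, -0.001, -0.0]
contact_force: [0.1, 0.9, -6.2]
opening: 0.563
finger_force: 40.0
```

Run:
```python
from plant import r
from h import *
s=r.get_state();print(s["tool_pos"],s["contact_force"],s["moment"],s["opening"]);
rel(s,(564.2,1.6,231.4,10.8))
```

```text
[0.51956012 0.09336272 0.23115169] [ 0.1024378   0.9494643  -6.15789772] [-0.01556208 -0.1691862   0.04589873] 0.5626522173648341
[-98.5  26.5  -0.3] [-0.1  0.   0.1]
```

>>> {"name": "move_arm", "arguments": {"targets": [[[0.4,-40,10,0,0,0,0],[0.4,-75,19,0,0,0,0],[0.4,-93,25,0,0,0,0],[0.4,-98,26,0,0,0,0],[0.4,-98,26,0,0,0,0],[0.4,-98,26,0,0,0,0]]]}}

```text
clock: 13.85
tool_pos: [0.5634, 0.006, 0.2315]
eef_rot: [0.636, 0.772, 0.0, -0.0]
contact_force: [0.0, 1.2, -5.2]
opening: 0.559
finger_force: 40.0
```

Run:
```python
from plant import r
from h import *
s=r.get_state();print(s["contact_force"],s["tool_pos"]);
i=r.camera_info("wrist");im=r.snapshot("wrist");a=r.snapshot("scene");j=r.camera_info("scene")
print(proj(j,[[.564,.002,.08]]))
b=cv2.resize(a[140:350,150:400],None,fx=2,fy=2,interpolation=cv2.INTER_CUBIC)
cv2.imwrite("pics/p4.png",b[:,:,::-1])
rel(s,(564.2,1.6,231.4,10.8),(564.2,1.6,131.4,10.8))
```

```text
[ 0.0465193   1.17443099 -5.16391662] [0.5633918  0.00597036 0.23146401]
[[274.84461641 262.85567995]]
[-4.4 -0.   0.1] [-0.  -0.1  0.3]
[ -4.5  -0.  100.1] [-0.  -0.1  0.3]
```

View pics/p4.png

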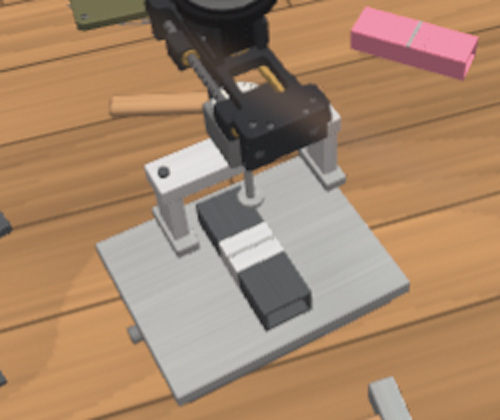

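The gauge is held level and astride the tube. The plunger foot, at crop (250,200), appears above the band because of height parallax. I'll lower it.

>>> {"name": "move_arm", "arguments": {"targets": [[[0.4,-3,0,20,0,0,0],[0.4,-3.5,0,45,0,0,0],[0.4,-3.5,0,65,0,0,0],[0.4,-3.5,0,75,0,0,0],[0.4,-3.5,0,82,0,0,0],[0.4,-3.5,0,87,0,0,0],[0.4,-3.5,0,90,0,0,0],[0.4,-3.5,0,92,0,0,0],[0.4,-3.5,0,92,0,0,0]]]}}

```text
clock: 15.08
tool_pos: [0.565, 0.0007, 0.1395]
eef_rot: [0.637, 0.771, 0.0, 0.0]
contact_force: [-0.3, 0.0, -4.8]
opening: 0.561
finger_force: 40.0
```

Run:
```python
from plant import r
from h import *
s=r.get_state();print(s["contact_force"],s["moment"],s["tool_pos"]);
rel(s,(564.2,1.6,131.4,10.8))
```

```text
[-0.26963084  0.02394861 -4.78737039] [0.18170362 0.02862999 0.02203869] [0.56503519 0.00071935 0.13953902]
[ 1.  -0.7  8.1] [ 0.1 -0.   0.1]
```

>>> {"name": "move_arm", "arguments": {"targets": [[[0.4,0.5,-0.5,1.5,0,0,0],[0.4,0.5,-0.5,3,0,0,0],[0.4,0.5,-0.5,4.5,0,0,0],[0.4,0.5,-0.5,5.5,0,0,0],[0.4,0.5,-0.5,6.5,0,0,0],[0.4,0.5,-0.5,7.3,0,0,0],[0.4,0.5,-0.5,7.8,0,0,0],[0.4,0.5,-0.5,7.8,0,0,0]]]}}

```text
clock: 16.08
tool_pos: [0.5641, 0.0009, 0.1315]
eef_rot: [0.637, 0.771, -0.0, 0.0]
contact_force: [0.9, 0.3, -3.9]
opening: 0.563
finger_force: 40.0
```

>>> {"name": "move_arm", "arguments": {"targets": [[[0.4,0,0,0.4,0,0,0],[0.4,0,0,0.8,0,0,0],[0.4,0,0,1.2,0,0,0],[0.4,0,0,1.2,0,0,0]]]}}

```text
clock: 16.58
tool_pos: [0.5641, 0.0008, 0.1314]
eef_rot: [0.637, 0.771, -0.0, 0.0]
contact_force: [-1.8, -0.7, 7.3]
opening: 0.566
finger_force: 40.0
```

>>> {"name": "move_arm", "arguments": {"targets": [[[0.65,0,0,0.6,0,0,0],[0.8,0,0,0.6,0,0,0],[1,0,0,0.6,0,0,0],[1,0,0,0.6,0,0,0],[1,0,0,0.6,0,0,0],[1,0,0,-20,0,0,0],[1,0,0,-50,0,0,0],[1,0,0,-90,0,0,0],[1,0,0,-130,0,0,0],[1,0,0,-140,0,0,0]]]}}

```text
clock: 17.82
tool_pos: [0.5654, 0.0013, 0.2728]
eef_rot: [0.637, 0.771, 0.002, 0.002]
contact_force: [-0.3, -0.5, 0.1]
opening: 0.999
finger_force: 0.0
```

Run:
```python
from plant import r
from h import *
s=r.get_state();print(s["contact_force"],s["tool_pos"])
i=r.camera_info("wrist");im=r.snapshot("wrist");a=r.snapshot("scene")
print(proj(i,[[.564,.0015,.08],[.564,.0015,.177]]))
b=cv2.resize(a[180:360,170:370],None,fx=1.8,fy=1.8,interpolation=cv2.INTER_CUBIC)
w=im[40:364,120:520]
cv2.imwrite("pics/p5.png",np.hstack([b,w])[:,:,::-1])
```

```text
[-0.320516   -0.46233732  0.1168042 ] [0.56535098 0.00131344 0.27281654]
[[310.59420489 216.61903102]
 [310.00884844 246.61068458]]
```

View pics/p5.png

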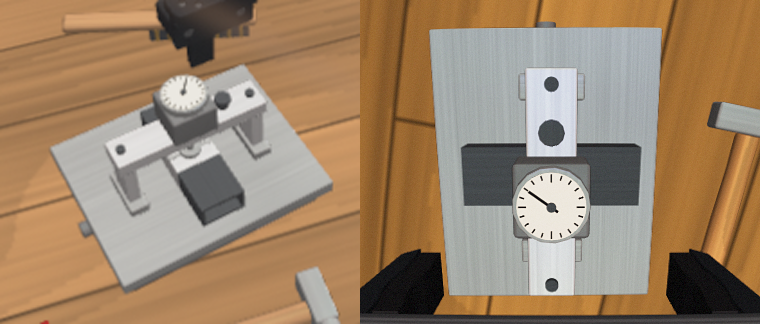

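The gauge stands flat and astride the tube. The dial, at (551,208), has turned about 216° from its zero, which reads 30 mm. The plunger foot is on the bright band and the gripper is clear above.

```bash
python3 -c "
from plant import r
print(r.finish_job())"
```

```text
the job is handed in; nothing more can be done
None
```

The job is handed in: the tube lies wide side down on the surface plate, and the bridge gauge stands astride it with its plunger on the ground band, its dial reading about 30 mm by the pointer, after about 18 s of the 54 s allowed.

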